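# Lock the sliding stop bar of a sloping jig with its pin

## Task

First slide the steel stop bar of the sloping jig fully home against its end stop, so that its hole lies over the hole in the jig. Then pull the long locking pin with the square grip out of its storage block, push it through both holes until its collar sits flush on the bar, and let go of it. Leave the short pin with the round knob standing in its block.

Things in the scene. Friction and masses are not known exactly. Their poses are not given: they have to be found in the camera images.
- jig: Fixed jig: aluminium plate (140 mm up the slope, 20 thick, y -140 to +200 mm) sloping 30 degrees on legs. Origin on the bench under the slide's middle; z up, x level to the high side (slope faces -x), y level along the slide. Upper face is 115 mm above the origin there. Dark rails 13 mm high, 33 mm either side of the middle line, guide the bar; dark end stop at y = -101 to -116 mm.
- jig_hole (a point): Centre of the mouth of the jig plate's 19 mm through hole, in the plate's upper face, square to the slope, on the middle line at jig y = -60 mm. Open space below. Axes as jig (level, not sloped).
- bar (a joint): Stop bar: steel, 200 x 60 x 12 mm, slides on the sloping plate along the jig's y. Value in m: 0 fully open (towards jig +y); 0.080 fully home, its end against the end stop, its hole over the jig's hole; grows towards jig -y. Moves with about 2 N and stays where it is left.
- bar_hole (a point): Centre of the mouth of the bar's 19 mm through hole, in its upper face; moves with the bar. z: out of the hole, square to the slope (30 degrees from vertical); x: up the slope; y: as the jig's y. Bar and plate holes together are 32 mm deep.
- bar_handle (a point): Grip point on the bar's handle, a black post 24 x 24 mm (sides along x and y of this frame) standing square to the slope. The point is 24 mm above the bar's upper face and 24 mm below the post's top, 120 mm from the bar's hole towards jig +y. Axes as bar_hole.
- pin: Locking pin, 150 to 310 g: steel shank 16 mm thick, 78 long (last 14 mm tapered to 8), collar 36 across and 6 thick, black square grip 26 x 26 mm (sides along x, y), 46 tall. Origin on the axis at the collar's underside; z from shank to grip: tip at z = -78 mm, grip z = 6 to 52 mm. Starts upright in its block, collar resting on the block's top.
- spare_pin: Another pin, not for this jig: shank 24 mm thick and 45 mm long, collar 40 mm across, round black knob 32 mm across centred 30 mm above the origin (centre of the collar's underside); top at z = 46 mm. Stands upright in the other block.
- block_a: Fixed grey storage block that holds the locking pin, 66 x 66 mm, 85 mm high, with an upright through hole; origin at the centre of its underside. The two blocks look alike and may have changed places.
- block_b: Fixed grey storage block that holds the short pin, same outside size; origin at the centre of its underside.
There are look-alikes about, which are no part of the job. Leave any turquoise look-alike of the pin alone.

How it is judged:
By the outcome, as a careful person would: the job done as asked, in the order asked, and still so for the second after the job is handed in, with the robot touching nothing.
It also fails if it takes over 53 s, if anything falls off the work surface, if the arm or the gripper's body presses on something with over 40 N, if the wrist force passes 120 N, or if a joint passes its speed limit or range.

## Robot

A 7-joint arm with a two-finger parallel gripper is mounted at the origin on the work surface. World frame = base frame: x ahead of the robot, y to its left, z up, the work surface at z = 0. Lengths are in m, angles in rad, forces in N, time in s.
With the tool pointing down it reaches from about 0.35 to 0.9 m from the base axis. Payload 8.1 kg.
Tool frame: the origin (TCP) lies at the very end of the fingers, on their centre line; the grasp point (between the pads) lies 19 mm behind it (env.tcp_to_grasp is the distance from the TCP to the grasp point, in m); z points along the fingers, y is the line along which they close (so a half turn about z gives the same grasp; the last joint's range is limited). The gripper opens to 85 mm and grips with 20 to 120 N. Pads are 22 mm wide; open, the fingers measure 114 mm over their backs; the gripper's body (76 mm by 85 mm) begins 54 mm behind the grasp point. The pads swing forward as they close: fully open they stand 13 mm farther back than shut.
Start: joints at [-1.253, 0.434, 0.025, 1.573, -0.012, 1.134, -0.075], TCP at [0.255, 0.57, 0.231] pointing down, gripper open.
Joint ranges: [-2.62, 2.62], [-0.44, 2.09], [-1.27, 1.32], [0.08, 2.57], [-1.32, 4.46], [0.12, 2], [-2.74, 2.74]. Speed limits (rad/s): [2.22, 2.22, 3.01, 3.01, 3.14, 3.14, 3.14].

## Interface

Orientations are given as a unit quaternion [x, y, z, w].
In Python, from plant import env gives the robot as it stands.
- The arm moves only by the shell command python3 -m inch 'ROWS' [FORCE]. ROWS is a JSON object of lists of equal length, an entry for each row: "slide": the shift along the tool's x, y, z each as a share of 0.15 m, from -1 to 1, a list of three; "dr": the turn, a rotation vector about the tool's x, y, z each as a share of 1.5 rad, from -1 to 1, a list of three; "claw": the opening, from 0 (shut) to 1 (fully open). In form: {"slide": [[x, y, z], ...], "dr": [[ax, ay, az], ...], "claw": [claw, ...]}. A call has 1 to 12 rows; each row shifts and turns the commanded pose from where the row before left it, along the tool's axes as they then stand; what a row does not reach is not made up. A row lasts 1/10 s, in which the tool goes at most 50 mm and 8.59 degrees, less where a joint would pass 70% of its speed; a pose out of reach is approached as far as the arm can. A call with a number of a shift or a turn outside -1 to 1 is refused whole. A call with a gripper value outside its range is refused whole. The fingers move at their own pace and stop on an object; FORCE is the grip in N (left out, the last holds). Time passes only in rows, so rows that do not move let the fingers close. It gives the time, the measured TCP pose, the force, the opening and the grip force at its end, in the units of the state.
- env.state(): the state, without advancing time (a new reading comes with each control period).
- env.capture(name): name is "scene" or "top" or "wrist"; returns (picture, depth): 400x640x3 uint8, red, green, blue; 400x640 float32, m along the optical axis (not along the pixel's ray), 0 where there is no reading.
- env.camera_params(name): a dict with "K" (3x3 intrinsics, pixels), "extrinsics" (4x4, takes a point from camera to world coordinates). Camera axes: x right, y down, z forward; pixel columns grow to the right and rows downward; lengths in m; the calibration is good to about 2 mm. A picture is of the moment at which its call begins: read the wrist's pose just before it. camera_params takes no time and is no camera call; for the wrist camera it gives the pose at the moment of the call.
- env.finish_job(): hands the job in; it is judged then, once.
The state is a dict: "time_s": time; "joint_pos": joint angles; "joint_vel": joint speeds; "joint_torque": joint torques, N m; "ee_pos": TCP position; "ee_rot": TCP orientation; "contact_force": force on the tool from outside, world axes, zero at the start; "torque": the same for the moment, N m; "gripper_width": finger opening in m; "grasp_force": force on a finger pad.
Only numpy, scipy, OpenCV 4.12 (cv2) and the standard library are available. Lean on these libraries where they do the work, as an engineer would, in place of code of your own. Each camera call takes 0.05 s, during which the arm holds its last target. There are 200 camera calls.

## Working session

There is one attempt and no reset: what is moved stays moved. The work goes in short steps, Python scripts to look and compute and a shell command to move; the robot and the scene stay as the last step left them, time stands still between calls to the robot, and variables do not carry over. Pictures are saved under pics/ and viewed, at most 10 in all, crops included, and the job is handed in when it is done.

```bash
mkdir -p pics; ls; cat > h.py <<'E'
import numpy as np,cv2
from plant import env
from scipy.spatial.transform import Rotation as R
def snap(n,f):
    T=env.camera_params(n); p,d=env.capture(n); cv2.imwrite(f'pics/{f}.png',p[:,:,::-1]); np.savez(f'pics/{f}.npz',p=p,d=d,K=T['K'],E=T['extrinsics'])
def cloud(f):
    z=np.load(f'pics/{f}.npz'); d=z['d'];v,u=np.indices(d.shape);K=z['K'];E=z['E']
    c=np.stack([(u-K[0,2])/K[0,0]*d,(v-K[1,2])/K[1,1]*d,d],-1)
    return c@E[:3,:3].T+E[:3,3],z['p'],d
E
python3 - <<'E'
from h import *
snap('scene','s0');snap('top','t0')
print(env.camera_params('top'),env.camera_params('scene')['extrinsics'],env.state())
E
```

```text
pics
{'K': array([[370.76228934,   0.        , 320.21494693],
       [  0.        , 370.76228934, 198.55802301],
       [  0.        ,   0.        ,   1.        ]]), 'extrinsics': array([[-0.00510669, -0.98066725,  0.19561613,  0.39703096],
       [-0.99997087,  0.00389819, -0.00656242, -0.09222833],
       [ 0.005673  , -0.19564394, -0.98065859,  0.85162533],
       [ 0.        ,  0.        ,  0.        ,  1.        ]])} [[ 0.37470519  0.57788731 -0.72501191  1.18351093]
 [ 0.92687205 -0.25242379  0.27783166 -0.32825076]
 [-0.02245486 -0.77609824 -0.6302121   0.66607437]
 [ 0.          0.          0.          1.        ]] {'time_s': 0.1, 'joint_pos': array([-1.25259975,  0.43514451,  0.0249585 ,  1.57400185, -0.0116263 ,
        1.1340414 , -0.07511396]), 'joint_vel': array([-0.00215838, -0.00144805,  0.00032935, -0.00282228,  0.00056225,
       -0.00069481, -0.00060281]), 'joint_torque': array([ 2.80136235e-03, -6.71748662e+01,  1.02806557e+00, -3.16903389e+01,
        1.58136635e-02,  7.25174803e-03, -1.92025544e-05]), 'ee_pos': array([0.25514677, 0.57003599, 0.2306114 ]), 'ee_rot': array([ 2.08888868e-01,  9.77939116e-01, -7.17915067e-04, -1.01584093e-04]), 'contact_force': array([-0.22329824, -0.19261345, -0.34515021]), 'torque': array([-0.00769392, -0.01427825, -0.00528362]), 'grasp_force': 0.0, 'gripper_width': 0.0857174735311748}
```

View pics/s0.png

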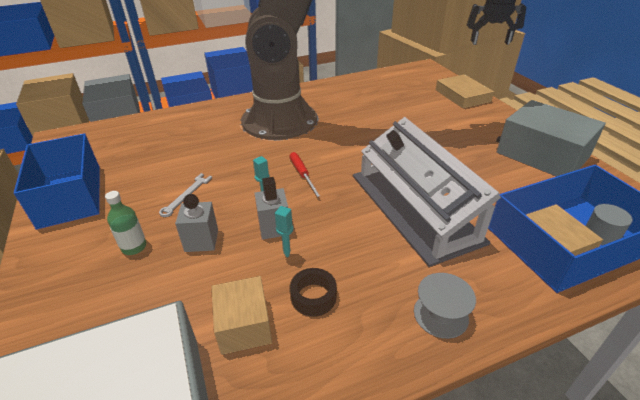

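View pics/t0.png

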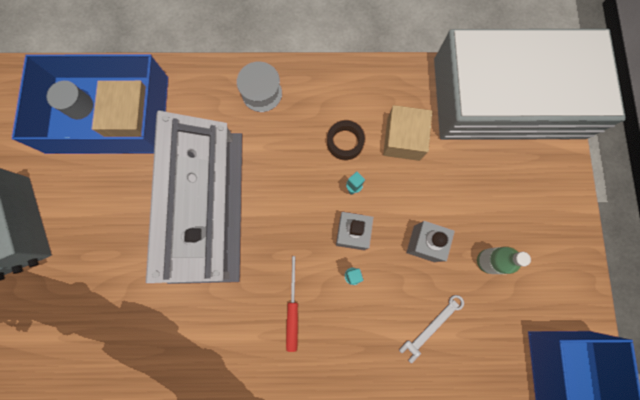

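The scene view shows the jig at (430,185), the locking pin (square black grip) in the block at (272,205) with two turquoise look-alikes beside it, and the round-knob spare at (195,225). In the top view the handle is at (193,235), the bar hole about (192,178), the jig hole (192,153), the pin grip (357,228) and the look-alikes (356,183) and (354,276).

```bash
python3 - <<'E'
from h import *
P,p,d=cloud('t0')
for n,(u,v) in dict(handletop=(195,236),barh=(192,178),barface=(192,205),bar2=(183,200),bar3=(201,200),jigh=(192,153),plate1=(190,143),plateL=(158,200),plateR=(223,200),stop=(193,127),grip=(357,227),collar=(352,238),blk=(343,240),blk2=(365,243),tq1=(356,184),tq2=(354,276),knob=(439,239),blkb=(420,250)).items(): print(n,P[v,u].round(4))
# plane of bar top
m=np.zeros(d.shape,bool);m[190:225,182:204]=1
Q=P[m];c=Q.mean(0);n=np.linalg.svd(Q-c)[2][2];print('bar n',n*np.sign(n[2]),c)
m[:]=0;m[180:275,155:163]=1;Q=P[m];c=Q.mean(0);n=np.linalg.svd(Q-c)[2][2];print('plate n',n*np.sign(n[2]),c)
a=cv2.resize(p[105:295,130:250,::-1],None,fx=3,fy=3,interpolation=cv2.INTER_CUBIC)
b=cv2.resize(p[160:290,325:465,::-1],None,fx=3,fy=3,interpolation=cv2.INTER_CUBIC)
o=np.zeros((570,780,3),np.uint8);o[:,:360]=a;o[:390,360:]=b;cv2.imwrite('pics/c0.png',o)
E
```

```text
handletop [0.4642 0.1342 0.1671]
barh [0.5881 0.1651 0.114 ]
barface [0.5295 0.157  0.1273]
bar2 [0.5386 0.1735 0.1326]
bar3 [0.541  0.1421 0.1201]
jigh [0.6755 0.2046 0.0118]
plate1 [0.662  0.1725 0.1182]
plateL [0.5364 0.2172 0.1451]
plateR [0.5485 0.1082 0.081 ]
stop [0.6929 0.1648 0.1285]
grip [ 0.4831 -0.1679  0.1373]
collar [ 0.4663 -0.1623  0.0885]
blk [ 0.4625 -0.1439  0.0855]
blk2 [ 0.4563 -0.1893  0.0838]
tq1 [ 0.5703 -0.1688  0.1306]
tq2 [ 0.3902 -0.1606  0.1305]
knob [ 0.4597 -0.3273  0.1314]
blkb [ 0.4414 -0.3021  0.084 ]
bar n [-0.06426519  0.9542157   0.29213418] [0.5257147  0.15587947 0.12678246]
plate n [-0.07396066  0.91956044  0.38592541] [0.48419798 0.2115804  0.14635497]
```

View pics/c0.png

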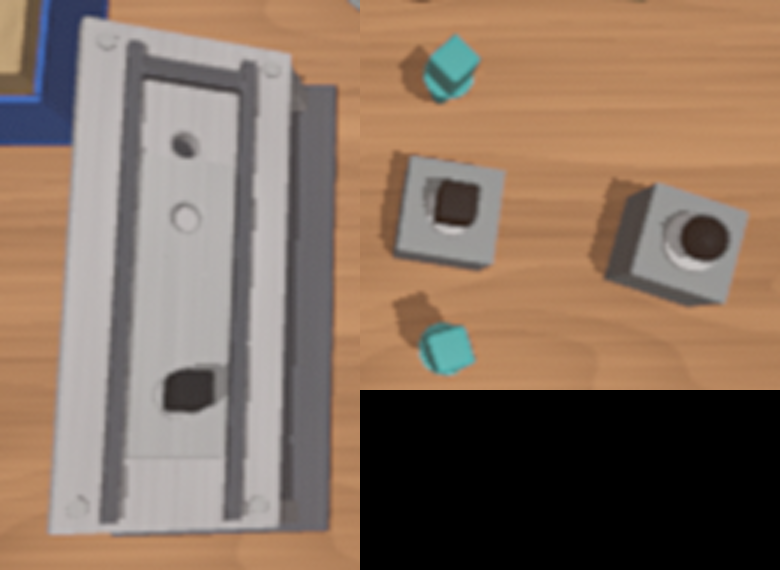

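```bash
cat >> h.py <<'E'
def proj(X,K,E):
    c=(np.atleast_2d(X)-E[:3,3])@E[:3,:3]; q=c@K.T; return q[:,:2]/q[:,2:]
s,c=.5,np.cos(np.pi/6)
def jigpt(q,u,y,h): # u up slope, y along, h above plate face
    L=np.array([u*c-h*s,y,.115+u*s+h*c]); return R.from_euler('z',q[2]).apply(L)+[q[0],q[1],0]
def quad(u,v,K,E,z):
    r=E[:3,:3]@np.linalg.solve(K,[u,v,1]); return E[:3,3]+r*(z-E[2,3])/r[2]
E
python3 - <<'E'
from h import *
from scipy.optimize import least_squares
z=np.load('pics/t0.npz');K,E=z['K'],z['E']
f=lambda u,v:np.array([130+u/3-1/3,105+v/3-1/3])
M=[((.07,-.14,0),f(83,18)),((-.07,-.14,0),f(291,53)),((-.07,.2,0),f(279,527)),((.07,.2,0),f(50,533)),((0,-.06,0),f(186,145))]
r=lambda q:np.concatenate([proj(jigpt(q,*a),K,E)[0]-b for a,b in M])
o=least_squares(r,[.58,.16,-np.pi*-.5]);q=o.x;print(q,np.degrees(q[2]),o.fun.round(1))
bh=f(186,217);ht=f(192,391)
g=least_squares(lambda t:proj(jigpt(q,t[1],t[0],.012),K,E)[0]-bh,[.0,0]).x;print('barhole y,u',g)
g=least_squares(lambda t:proj(jigpt(q,t[1],t[0],.060),K,E)[0]-ht,[.1,0]).x;print('handle y,u',g)
h=lambda u,v:(325+(u-360)/3-1/3,160+v/3-1/3)
for n,w in dict(blkA=[(410,155),(505,172),(490,268),(393,255)]).items(): 
  A=np.array([quad(*h(*k),K,E,.085) for k in w]);print(n,A.mean(0),A[:,:2].round(3).tolist())
print('grip top',quad(*h(459,201),K,E,.137), 'tq',quad(*h(456,60),K,E,.13),quad(*h(450,348),K,E,.13))
# robust depth checks
P,p,d=cloud('t0')
b=(P[...,2]>.128)&(np.abs(P[...,0]-.482)<.03)&(np.abs(P[...,1]+.168)<.03);print(b.sum(),np.median(P[b],0),cv2.minAreaRect(P[b][:,:2].astype(np.float32)*1000))
E
```

```text
[0.58152344 0.16711813 1.59205606] 91.21809326862835 [ 0.3 -0.4 -0.5  0.3 -0.4 -0.2  0.3  0.4  0.2 -0.1]
barhole y,u [-0.00553406  0.0006714 ]
handle y,u [0.11621846 0.00208192]
blkA [ 0.4824205  -0.16813866  0.085     ] [[0.522, -0.141], [0.51, -0.207], [0.444, -0.195], [0.453, -0.129]]
grip top [ 0.4837648  -0.16928257  0.137     ] tq [ 0.57933312 -0.17038665  0.13      ] [ 0.39080243 -0.16197911  0.13      ]
183 [ 0.48317835 -0.16956742  0.13735314] ((484.185791015625, -169.71739196777344), (26.116849899291992, 25.96922492980957), 81.38994598388672)
```

```bash
cat >> h.py <<'E'
q=np.array([.58152,.16712,1.59206])
J=R.from_euler('z',q[2])
n=J.apply([-s,0,c]); up=J.apply([c,0,s]); jy=J.apply([0,1,0])
def Rt(zt,yt,sg=1):
    y=np.array(yt)*sg; return R.from_matrix(np.stack([np.cross(y,zt),y,zt],1))
def plan(pos,Rw):
    st=env.state(); C=R.from_quat(st['ee_rot'])
    print('rot share',((C.inv()*Rw).as_rotvec()/1.5).round(3),'slide (after rot) share',(Rw.inv().apply(np.array(pos)-st['ee_pos'])/.15).round(3),'slide in cur',(C.inv().apply(np.array(pos)-st['ee_pos'])/.15).round(3))
def stt():
    t=env.state(); print(round(t['time_s'],2),t['ee_pos'].round(4),t['contact_force'].round(1),round(t['gripper_width'],4),round(t['grasp_force'],1),t['joint_pos'].round(2))
E
python3 - <<'E'
from h import *
C=R.from_quat(env.state()['ee_rot']);print(C.as_matrix().round(2))
for sg in(1,-1):
  plan(jigpt(q,0,.1145,.14),Rt(-n,up,sg))
print(jigpt(q,0,.1145,.022),jigpt(q,0,.1145,.14))
E
```

```text
[[-0.91  0.41 -0.  ]
 [ 0.41  0.91 -0.  ]
 [-0.   -0.   -1.  ]]
rot share [-0.344  0.077 -0.288] slide (after rot) share [-1.355 -2.751 -1.632] slide in cur [-2.593 -2.311 -0.034]
rot share [0.105 0.469 1.745] slide (after rot) share [ 1.355  2.751 -1.632] slide in cur [-2.593 -2.311 -0.034]
[0.46727977 0.15368798 0.13405256] [0.46853423 0.09470132 0.23624356]
```

```bash
python3 -m inch '{"slide":[[0,0,-0.3],[0,0,-0.3],[0,0,0],[0,0,0],[0,0,0],[0,0,0],[0,0,0]],"dr":[[0,0,0],[0,0,0],[-0.069,0.0154,-0.0576],[-0.069,0.0154,-0.0576],[-0.069,0.0154,-0.0576],[-0.069,0.0154,-0.0576],[-0.068,0.0154,-0.0576]],"claw":[1,1,1,1,1,1,1]}' 40; python3 - <<'E'
from h import *
stt();plan(jigpt(q,0,.1145,.14),Rt(-n,up))
E
```

```text
time_s: 0.8
ee_pos: [0.2548, 0.57, 0.3215]
ee_rot: [-0.008, 0.967, 0.256, -0.002]
contact_force: [-0.8, 0.4, -0.7]
gripper_width: 0.0855
grasp_force: 0.0
0.8 [0.2548 0.57   0.3215] [-0.8  0.4 -0.7] 0.0855 0.0 [-0.99  0.15 -0.12  1.87 -0.34  0.69  0.69]
rot share [-0.003  0.001 -0.002] slide (after rot) share [-1.357 -3.054 -1.107] slide in cur [-1.371 -3.054 -1.089]
```

```bash
python3 -m inch '{"slide":[[-0.114,-0.255,-0.091],[-0.114,-0.255,-0.091],[-0.114,-0.255,-0.091],[-0.114,-0.255,-0.091],[-0.114,-0.255,-0.091],[-0.114,-0.255,-0.091],[-0.114,-0.255,-0.091],[-0.114,-0.255,-0.091],[-0.114,-0.255,-0.091],[-0.114,-0.255,-0.091],[-0.114,-0.255,-0.091],[-0.114,-0.255,-0.091]],"dr":[[0,0,0],[0,0,0],[0,0,0],[0,0,0],[0,0,0],[0,0,0],[0,0,0],[0,0,0],[0,0,0],[0,0,0],[0,0,0],[0,0,0]],"claw":[1,1,1,1,1,1,1,1,1,1,1,1]}'; python3 -m inch '{"slide":[[0,0,0],[0,0,0]],"dr":[[0,0,0],[0,0,0]],"claw":[1,1]}'; python3 - <<'E'
from h import *
stt();plan(jigpt(q,0,.1145,.14),Rt(-n,up));snap('wrist','w0')
E
```

```text
time_s: 2.0
ee_pos: [0.467, 0.0918, 0.2368]
ee_rot: [-0.007, 0.967, 0.255, -0.003]
contact_force: [1.2, 0.9, 0.6]
gripper_width: 0.0853
grasp_force: 0.0
time_s: 2.2
ee_pos: [0.4669, 0.0926, 0.2365]
ee_rot: [-0.005, 0.967, 0.254, -0.004]
contact_force: [-0.3, -0.5, -0.8]
gripper_width: 0.0857
grasp_force: 0.0
2.2 [0.4669 0.0926 0.2365] [-0.3 -0.5 -0.8] 0.0857 0.0 [-0.19  0.24  0.32  2.   -0.67  1.1   2.07]
rot share [-0.006  0.001 -0.007] slide (after rot) share [-0.012  0.011  0.009] slide in cur [-0.011  0.011  0.008]
```

View pics/w0.png

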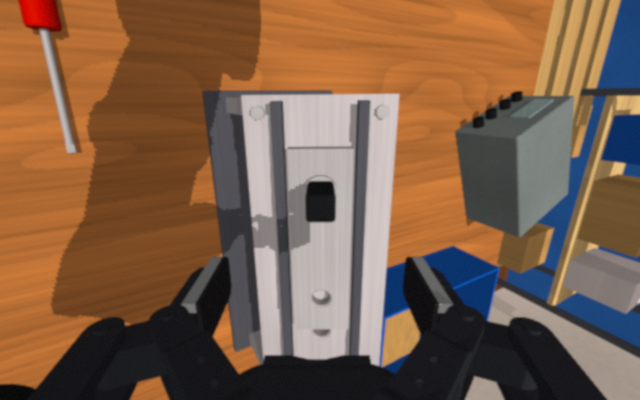

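The wrist view shows the handle at (320,205), centred between the fingers, with the bar hole at (320,296). Alignment is good, so I'm going down onto the handle.

```bash
python3 -m inch '{"slide":[[-0.011,0.011,0.1],[0,0,0.2],[0,0,0.2],[0,0,0.2],[0,0,0.1],[0,0,0],[0,0,0],[0,0,0],[0,0,0],[0,0,0],[0,0,0],[0,0,0]],"dr":[[-0.006,0.001,-0.007],[0,0,0],[0,0,0],[0,0,0],[0,0,0],[0,0,0],[0,0,0],[0,0,0],[0,0,0],[0,0,0],[0,0,0],[0,0,0]],"claw":[1,1,1,1,1,1,0,0,0,0,0,0]}' 40; python3 - <<'E'
from h import *
stt();plan(jigpt(q,0,.1145,.022),Rt(-n,up));plan(jigpt(q,0,.06,.022),Rt(-n,up))
E
```

```text
time_s: 3.45
ee_pos: [0.4676, 0.1539, 0.1343]
ee_rot: [-0.011, 0.966, 0.259, -0.002]
contact_force: [-0.8, -5.0, 5.4]
gripper_width: 0.0234
grasp_force: 42.8
3.45 [0.4676 0.1539 0.1343] [-0.8 -5.   5.4] 0.0234 42.8 [-0.23  0.38  0.23  2.12 -0.86  0.86  2.22]
rot share [-0.     0.001  0.002] slide (after rot) share [ 0.002 -0.002  0.001] slide in cur [ 0.002 -0.002  0.001]
rot share [-0.     0.001  0.002] slide (after rot) share [-0.361 -0.002  0.001] slide in cur [-0.361 -0.003  0.001]
```

```bash
python3 -m inch '{"slide":[[-0.05,0,0],[-0.08,0,0],[-0.08,0,0],[-0.06,0,0],[-0.04,0,0],[-0.03,0,0],[-0.015,0,0],[-0.01,0,0],[0,0,0]],"dr":[[0,0,0],[0,0,0],[0,0,0],[0,0,0],[0,0,0],[0,0,0],[0,0,0],[0,0,0],[0,0,0]],"claw":[0,0,0,0,0,0,0,0,0]}'; python3 - <<'E'
from h import *
stt();plan(jigpt(q,0,.06,.022),Rt(-n,up))
E
```

```text
time_s: 4.35
ee_pos: [0.5214, 0.1548, 0.1343]
ee_rot: [-0.011, 0.966, 0.259, -0.003]
contact_force: [-5.1, -7.5, 9.5]
gripper_width: 0.0234
grasp_force: 43.3
4.35 [0.5214 0.1548 0.1343] [-5.1 -7.5  9.5] 0.0234 43.3 [-0.23  0.46  0.24  1.99 -0.84  0.91  2.18]
rot share [-0.    -0.     0.001] slide (after rot) share [-0.003 -0.001  0.002] slide in cur [-0.003 -0.001  0.002]
```

```bash
python3 -m inch '{"slide":[[-0.02,0,0],[-0.02,0,0],[0,0,0]],"dr":[[0,0,0],[0,0,0],[0,0,0]],"claw":[0,0,0]}'; python3 - <<'E'
from h import *
stt()
E
```

```text
time_s: 4.65
ee_pos: [0.5215, 0.155, 0.1342]
ee_rot: [-0.012, 0.966, 0.26, -0.008]
contact_force: [-27.9, -16.8, 26.6]
gripper_width: 0.0236
grasp_force: 46.1
4.65 [0.5215 0.155  0.1342] [-27.9 -16.8  26.6] 0.0236 46.1 [-0.23  0.46  0.24  1.98 -0.83  0.93  2.18]
```

It's against the stop: 28 N and no further movement. Easing off, releasing and retreating.

```bash
python3 -m inch '{"slide":[[0.04,0,0],[0,0,0],[0,0,0],[0,0,0],[0,0,0],[0,0,-0.1],[0,0,-0.2],[0,0,-0.25],[0,0,-0.25],[0.1,0,-0.2],[0,0,0],[0,0,0]],"dr":[[0,0,0],[0,0,0],[0,0,0],[0,0,0],[0,0,0],[0,0,0],[0,0,0],[0,0,0],[0,0,0],[0,0,0],[0,0,0],[0,0,0]],"claw":[0,0,1,1,1,1,1,1,1,1,1,1]}'; python3 - <<'E'
from h import *
stt();snap('wrist','w1')
z=np.load('pics/w1.npz');print(proj(np.array([jigpt(q,0,-.06,.012),jigpt(q,0,-.06,0),jigpt(q,0,.06,.06),jigpt(q,0,-.101,.013)]),z['K'],z['E']))
cv2.imwrite('pics/w1c.png',cv2.resize(z['p'][80:400,180:460,::-1],None,fx=1.8,fy=1.8))
E
```

```text
time_s: 5.85
ee_pos: [0.5087, 0.0802, 0.265]
ee_rot: [-0.012, 0.966, 0.259, -0.002]
contact_force: [0.6, 0.5, -0.9]
gripper_width: 0.0852
grasp_force: 0.0
5.85 [0.5087 0.0802 0.265 ] [ 0.6  0.5 -0.9] 0.0852 0.0 [-0.17  0.28  0.34  1.86 -0.66  1.2   2.06]
[[314.97490425 289.27828838]
 [315.02693819 283.26193842]
 [315.01439916 208.79386967]
 [314.88967833 318.3026246 ]]
```

View pics/w1c.png

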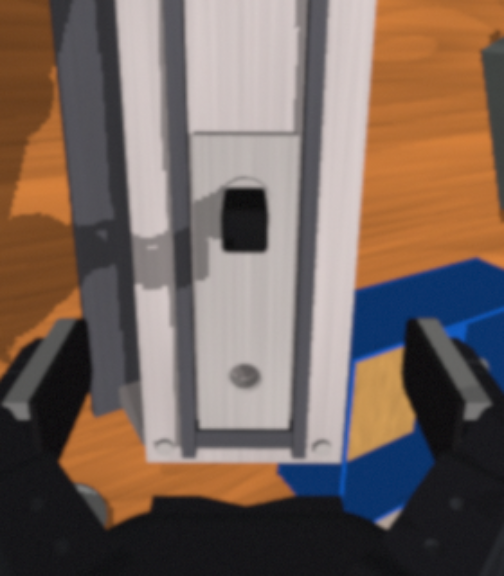

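Bar hole seen at px (315.4,288.7) against (315.0,289.3) predicted, so the bar is home and the calibration is accurate. On to the pin.

```bash
python3 - <<'E'
from h import *
a=np.radians(81);Rw=Rt([0,0,-1],[np.cos(a),np.sin(a),0]);plan([.484,-.1695,.25],Rw)
E
```

```text
rot share [ 0.348 -0.031  0.118] slide (after rot) share [-0.101 -1.674  0.094] slide in cur [ 0.203 -1.488 -0.752]
```

```bash
python3 -m inch '{"slide":[[0,0,0],[0,0,0],[0,0,0],[0,0,0],[-0.017,-0.279,0.0],[-0.017,-0.279,0.0],[-0.017,-0.279,0.0],[-0.017,-0.279,0.0],[-0.017,-0.279,0.03],[-0.016,-0.279,0.06],[0,0,0],[0,0,0]],"dr":[[0.087,-0.008,0.0295],[0.087,-0.008,0.0295],[0.087,-0.008,0.0295],[0.087,-0.008,0.0295],[0,0,0],[0,0,0],[0,0,0],[0,0,0],[0,0,0],[0,0,0],[0,0,0],[0,0,0]],"claw":[1,1,1,1,1,1,1,1,1,1,1,1]}'; python3 - <<'E'
from h import *
stt();a=np.radians(81);Rw=Rt([0,0,-1],[np.cos(a),np.sin(a),0]);plan([.484,-.1695,.25],Rw)
snap('wrist','w2')
z=np.load('pics/w2.npz');y=R.from_euler('z',a-np.pi/2);print(proj(np.array([y.apply([i*.013,j*.013,.137])+[.484,-.1695,0] for i,j in((1,1),(1,-1),(-1,-1),(-1,1))]),z['K'],z['E']).round(1).tolist())
P,p,d=cloud('w2')
b=(P[...,2]>.13)&(P[...,2]<.145)&(np.hypot(P[...,0]-.484,P[...,1]+.169)<.03);print(b.sum(),np.median(P[b],0),cv2.minAreaRect(P[b][:,:2].astype(np.float32)*1000))
cv2.imwrite('pics/w2c.png',cv2.resize(p[140:340,180:440,::-1],None,fx=3,fy=3))
E
```

```text
time_s: 7.1
ee_pos: [0.4836, -0.1697, 0.2491]
ee_rot: [0.079, 0.997, 0.0, -0.001]
contact_force: [1.0, 0.4, -0.4]
gripper_width: 0.085
grasp_force: 0.0
7.1 [ 0.4836 -0.1697  0.2491] [ 1.   0.4 -0.4] 0.085 0.0 [-0.2   0.25  0.54  1.85 -0.14  1.09  1.8 ]
rot share [ 0.    -0.001 -0.001] slide (after rot) share [-0.002  0.002 -0.006] slide in cur [-0.002  0.002 -0.006]
[[331.3, 207.8], [302.4, 207.8], [301.9, 179.9], [331.8, 179.8]]
823 [ 0.48299967 -0.16923327  0.13734449] ((484.1822509765625, -169.37066650390625), (25.245630264282227, 25.2912540435791), 80.77600860595703)
```

View pics/w2c.png

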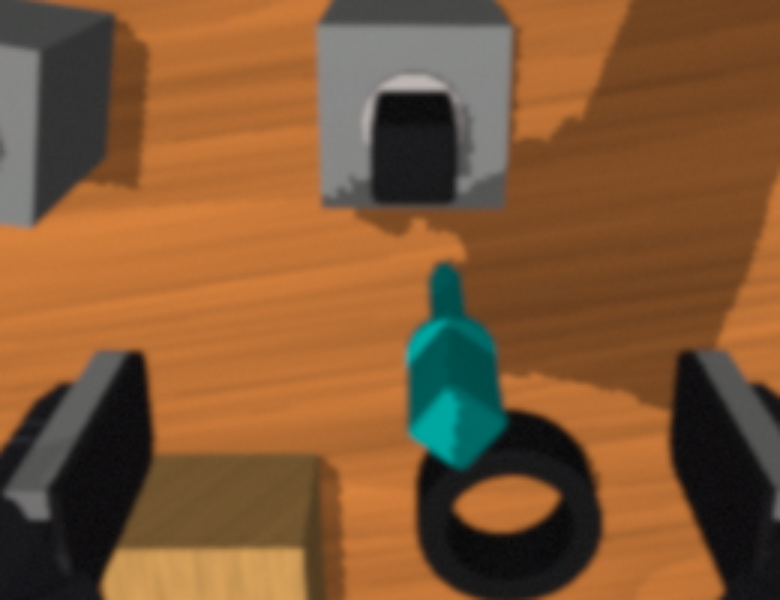

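The wrist view shows the square grip at about px (304–332, 180–208), matching the prediction, with the yaw aligned. Descending and gripping.

```bash
python3 -m inch '{"slide":[[-0.003,0.001,0.2],[0,0,0.25],[0,0,0.25],[0,0,0.2],[0,0,0.1],[0,0,0],[0,0,0],[0,0,0],[0,0,0],[0,0,0],[0,0,0],[0,0,0]],"dr":[[0,0,0],[0,0,0],[0,0,0],[0,0,0],[0,0,0],[0,0,0],[0,0,0],[0,0,0],[0,0,0],[0,0,0],[0,0,0],[0,0,0]],"claw":[1,1,1,1,1,1,0,0,0,0,0,0]}' 70; python3 - <<'E'
from h import *
stt();print(env.state()['ee_rot'])
E
```

```text
time_s: 8.35
ee_pos: [0.4855, -0.1695, 0.1011]
ee_rot: [0.078, 0.997, 0.0, 0.002]
contact_force: [-1.6, 2.1, 7.1]
gripper_width: 0.0254
grasp_force: 68.8
8.35 [ 0.4855 -0.1695  0.1011] [-1.6  2.1  7.1] 0.0254 68.8 [-0.11  0.43  0.46  2.02 -0.28  0.74  1.94]
[7.84115967e-02 9.96919811e-01 4.00367436e-04 1.53326895e-03]
```

```bash
python3 -m inch '{"slide":[[0,0,-0.04],[0,0,-0.1],[0,0,-0.15],[0,0,-0.2],[0,0,-0.25],[0,0,-0.3],[0,0,-0.3],[0,0,-0.06],[0,0,0]],"dr":[[0,0,0],[0,0,0],[0,0,0],[0,0,0],[0,0,0],[0,0,0],[0,0,0],[0,0,0],[0,0,0]],"claw":[0,0,0,0,0,0,0,0,0]}'; python3 - <<'E'
from h import *
stt()
plan(jigpt(q,0,-.06,.012+.12),Rt(-n,up))
snap('wrist','w3');snap('scene','s3')
a=np.load('pics/w3.npz')['p'][200:400,180:460,::-1];b=np.load('pics/s3.npz')['p'][40:340,180:430,::-1]
o=np.zeros((600,800,3),np.uint8);o[:300,:420]=cv2.resize(a,(420,300));o[:450,425:800]=cv2.resize(b,(375,450));cv2.imwrite('pics/o3.png',o)
E
```

```text
time_s: 9.25
ee_pos: [0.485, -0.1698, 0.3116]
ee_rot: [0.079, 0.997, 0.0, 0.002]
contact_force: [0.5, -0.1, -3.6]
gripper_width: 0.0252
grasp_force: 69.6
9.25 [ 0.485  -0.1698  0.3116] [ 0.5 -0.1 -3.6] 0.0252 69.6 [-0.22  0.19  0.56  1.75 -0.11  1.22  1.77]
rot share [-0.348  0.034 -0.115] slide (after rot) share [-1.091  1.278  1.371] slide in cur [-0.753  1.957  0.554]
```

View pics/o3.png

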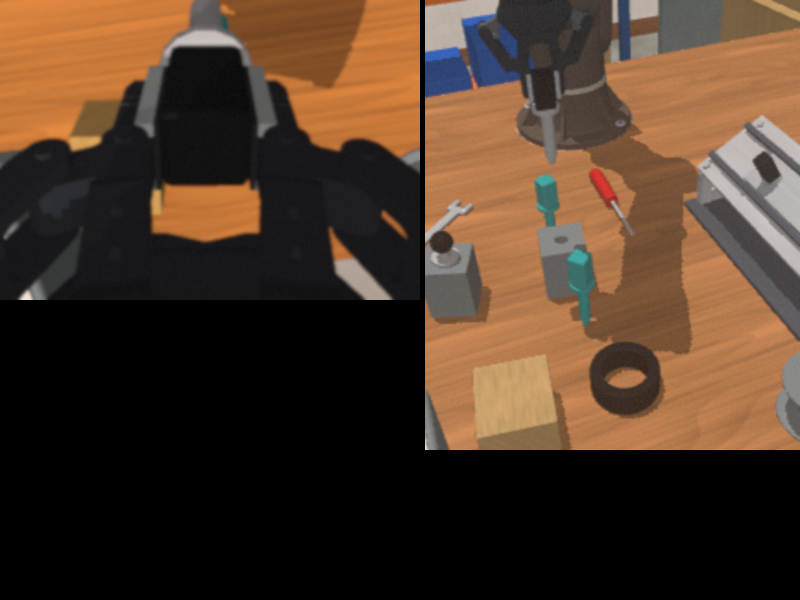

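```bash
python3 -m inch '{"slide":[[0,0,0],[0,0,0],[0,0,0],[0,0,0],[-0.136,0.16,0.171],[-0.136,0.16,0.171],[-0.136,0.16,0.171],[-0.136,0.16,0.171],[-0.136,0.16,0.171],[-0.136,0.16,0.171],[-0.136,0.16,0.171],[-0.136,0.16,0.171]],"dr":[[-0.087,0.0085,-0.029],[-0.087,0.0085,-0.029],[-0.087,0.0085,-0.029],[-0.087,0.0085,-0.029],[0,0,0],[0,0,0],[0,0,0],[0,0,0],[0,0,0],[0,0,0],[0,0,0],[0,0,0]],"claw":[0,0,0,0,0,0,0,0,0,0,0,0]}';python3 -m inch '{"slide":[[0,0,0],[0,0,0],[0,0,0]],"dr":[[0,0,0],[0,0,0],[0,0,0]],"claw":[0,0,0]}'; python3 - <<'E'
from h import *
stt();Rw=Rt(-n,up);plan(jigpt(q,0,-.06,.104),Rw)
T=env.state();C=R.from_quat(T['ee_rot'])
for k in('scene','top'):
  snap(k,k[0]+'4');P,p,d=cloud(k[0]+'4')
  L=C.inv().apply((P-T['ee_pos']).reshape(-1,3))
  for a,b in((-.002,.012),(.018,.03),(.03,.045),(.05,.063)):
    m=(L[:,2]>a)&(L[:,2]<b)&(np.hypot(L[:,0],L[:,1])<.022)&(d.ravel()>0);
    if m.sum()>5:
      Q=L[m]; cam=C.inv().apply(np.load(f'pics/{k[0]}4.npz')['E'][:3,3]-T['ee_pos'])
      print(k,a,m.sum(),'mean',Q.mean(0).round(4),'min',Q.min(0).round(4),'max',Q.max(0).round(4),'cam',cam.round(2))
p=np.load('pics/s4.npz')['p'];uv=proj(jigpt(q,0,-.06,.05),*[np.load('pics/s4.npz')[k] for k in'KE'])[0].astype(int);print(uv)
cv2.imwrite('pics/s4c.png',cv2.resize(p[uv[1]-75:uv[1]+75,uv[0]-90:uv[0]+90,::-1],None,fx=4,fy=4))
E
```

```text
time_s: 10.55
ee_pos: [0.6409, 0.104, 0.2249]
ee_rot: [-0.009, 0.966, 0.259, -0.006]
contact_force: [1.0, -0.4, -2.6]
gripper_width: 0.0253
grasp_force: 70.6
time_s: 10.85
ee_pos: [0.6408, 0.1014, 0.2266]
ee_rot: [-0.009, 0.966, 0.258, -0.005]
contact_force: [-0.9, -0.4, -2.6]
gripper_width: 0.025
grasp_force: 70.6
10.85 [0.6408 0.1014 0.2266] [-0.9 -0.4 -2.6] 0.025 70.6 [-0.21  0.54  0.39  1.59 -0.76  1.26  2.05]
rot share [-0.    -0.003 -0.002] slide (after rot) share [-0.014  0.014  0.174] slide in cur [-0.015  0.014  0.174]
scene -0.002 104 mean [-0.0121 -0.003   0.0068] min [-0.0191 -0.019  -0.0019] max [0.0017 0.0157 0.012 ] cam [-0.53 -0.16 -0.6 ]
scene 0.018 6 mean [-0.007  -0.0039  0.0282] min [-0.0082 -0.0087  0.0268] max [-0.0045  0.0015  0.0298] cam [-0.53 -0.16 -0.6 ]
scene 0.03 41 mean [-0.0061 -0.0029  0.0378] min [-0.0092 -0.0094  0.0304] max [-0.0007  0.0054  0.045 ] cam [-0.53 -0.16 -0.6 ]
scene 0.05 34 mean [-0.0062 -0.0028  0.0564] min [-0.0084 -0.0097  0.0503] max [-0.0001  0.0053  0.0621] cam [-0.53 -0.16 -0.6 ]
[438 176]
```

View pics/s4c.png

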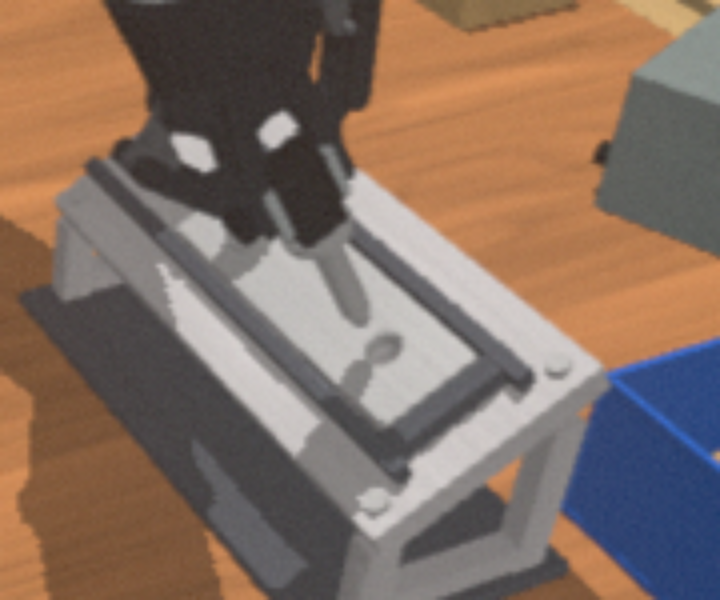

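The pin in hand lies above the hole (hole at crop (383,348), tip at (358,322)), and the shank is aligned with the tool axis to about 1 mm. Approaching to just above the mouth.

```bash
python3 -m inch '{"slide":[[-0.014,0.014,0.05],[0,0,0.1],[0,0,0.1],[0,0,0.07],[0,0,0.02],[0,0,0],[0,0,0]],"dr":[[0,-0.003,-0.002],[0,0,0],[0,0,0],[0,0,0],[0,0,0],[0,0,0],[0,0,0]],"claw":[0,0,0,0,0,0,0]}' 70; python3 - <<'E'
from h import *
stt();Rw=Rt(-n,up);plan(jigpt(q,0,-.06,.028),Rw)
E
```

```text
time_s: 11.65
ee_pos: [0.6429, 0.1299, 0.1849]
ee_rot: [-0.011, 0.966, 0.259, -0.002]
contact_force: [-0.2, -2.2, -6.0]
gripper_width: 0.0253
grasp_force: 70.3
11.65 [0.6429 0.1299 0.1849] [-0.2 -2.2 -6. ] 0.0253 70.3 [-0.24  0.57  0.36  1.64 -0.8   1.16  2.08]
rot share [0.    0.001 0.001] slide (after rot) share [ 0.004 -0.011  0.345] slide in cur [ 0.004 -0.011  0.345]
```

```bash
python3 -m inch '{"slide":[[0,-0.006,0.03],[0,0,0.06],[0,0,0.06],[0,0,0.06],[0,0,0.05],[0,0,0.03],[0,0,0]],"dr":[[0,0,0],[0,0,0],[0,0,0],[0,0,0],[0,0,0],[0,0,0],[0,0,0]],"claw":[0,0,0,0,0,0,0]}'; python3 - <<'E'
from h import *
stt();Rw=Rt(-n,up);plan(jigpt(q,0,-.06,.028),Rw)
E
```

```text
time_s: 12.35
ee_pos: [0.6424, 0.1518, 0.1462]
ee_rot: [-0.011, 0.966, 0.259, -0.002]
contact_force: [1.0, -0.3, -3.0]
gripper_width: 0.0252
grasp_force: 70.5
12.35 [0.6424 0.1518 0.1462] [ 1.  -0.3 -3. ] 0.0252 70.5 [-0.26  0.61  0.34  1.68 -0.84  1.09  2.11]
rot share [0.    0.    0.002] slide (after rot) share [ 0.004 -0.008  0.049] slide in cur [ 0.004 -0.008  0.049]
```

Going in freely; 7 mm left. Pressing until the collar makes contact.

```bash
python3 -m inch '{"slide":[[0,0,0.025],[0,0,0.02],[0,0,0.015],[0,0,0.015],[0,0,0.01],[0,0,0]],"dr":[[0,0,0],[0,0,0],[0,0,0],[0,0,0],[0,0,0],[0,0,0]],"claw":[0,0,0,0,0,0]}'; python3 - <<'E'
from h import *
stt();Rw=Rt(-n,up);plan(jigpt(q,0,-.06,.028),Rw)
E
```

```text
time_s: 12.95
ee_pos: [0.6433, 0.1552, 0.1404]
ee_rot: [-0.011, 0.966, 0.26, 0.0]
contact_force: [-13.1, -14.3, 32.1]
gripper_width: 0.0252
grasp_force: 75.7
12.95 [0.6433 0.1552 0.1404] [-13.1 -14.3  32.1] 0.0252 75.7 [-0.26  0.62  0.34  1.69 -0.85  1.07  2.12]
rot share [0.001 0.004 0.002] slide (after rot) share [ 0.01  -0.009  0.004] slide in cur [ 0.01  -0.009  0.004]
```

```bash
python3 -m inch '{"slide":[[0,0,-0.02],[0,0,0],[0,0,0],[0,0,0],[0,0,0],[0,0,0],[0,0,-0.05],[0,0,-0.1],[0,0,-0.2],[0,0,-0.25],[0,0,-0.25],[0,0,-0.2]],"dr":[[0,0,0],[0,0,0],[0,0,0],[0,0,0],[0,0,0],[0,0,0],[0,0,0],[0,0,0],[0,0,0],[0,0,0],[0,0,0],[0,0,0]],"claw":[0,0,1,1,1,1,1,1,1,1,1,1]}';python3 -m inch '{"slide":[[0,-0.3,-0.1],[0,-0.3,-0.1],[0,0,0],[0,0,0]],"dr":[[0,0,0],[0,0,0],[0,0,0],[0,0,0]],"claw":[1,1,1,1]}'; python3 - <<'E'
from h import *
stt()
snap('scene','s5');snap('top','t5')
P,p,d=cloud('t5');X=(R.from_euler('z',-q[2]).apply((P-[q[0],q[1],0]).reshape(-1,3))-[0,0,.115])
h=-s*X[:,0]+c*X[:,2];u=c*X[:,0]+s*X[:,2];y=X[:,1]
m=(np.abs(u)<.009)&(np.abs(y+.06)<.009);print('grip top h',np.sort(h[m])[::8].round(4))
z=np.load('pics/s5.npz');print(proj(jigpt(q,0,-.06,.064),z['K'],z['E']))
o=np.zeros((600,800,3),np.uint8);o[:500,:480]=cv2.resize(z['p'][100:225,360:480,::-1],(480,500));o[:600,480:]=cv2.resize(p[110:290,145:241,::-1],(320,600));cv2.imwrite('pics/o5.png',o)
E
```

```text
time_s: 14.15
ee_pos: [0.6444, 0.0748, 0.2782]
ee_rot: [-0.011, 0.966, 0.259, -0.0]
contact_force: [0.2, -0.7, 0.8]
gripper_width: 0.0855
grasp_force: 0.0
time_s: 14.55
ee_pos: [0.6462, -0.0181, 0.2565]
ee_rot: [-0.009, 0.966, 0.259, -0.001]
contact_force: [-0.2, 0.1, 0.8]
gripper_width: 0.0854
grasp_force: 0.0
14.55 [ 0.6462 -0.0181  0.2565] [-0.2  0.1  0.8] 0.0854 0.0 [-0.04  0.56  0.43  1.48 -0.72  1.41  2.16]
grip top h [0.0619 0.064  0.0645 0.0649 0.0651 0.0655 0.0657 0.0661 0.0663 0.0667
 0.0672]
[[436.07796325 172.73495023]]
```

View pics/o5.png

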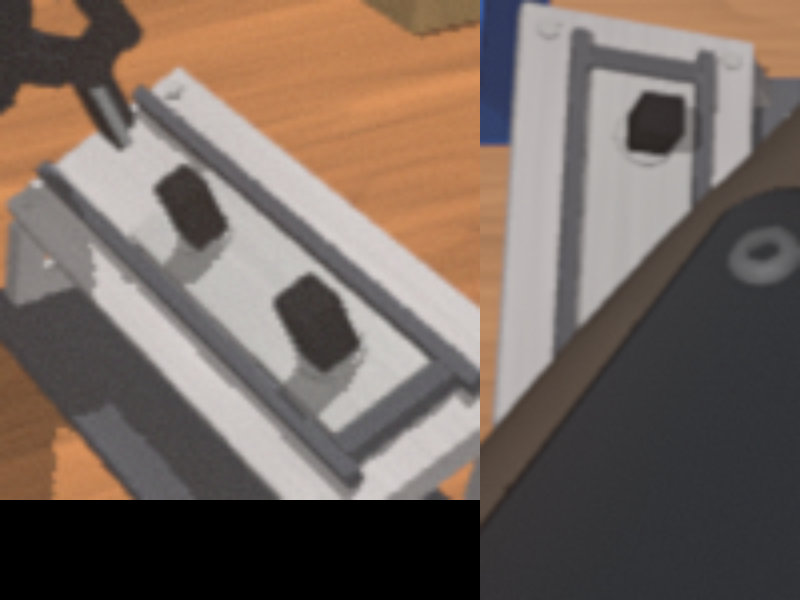

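The pin stands in the hole (scene crop (318,322)). The grip top reads about 1.5 mm high, so I'm checking for depth bias and tilt.

```bash
python3 - <<'E'
from h import *
for f in('t5','s5','t0','s0'):
  P,p,d=cloud(f);X=(R.from_euler('z',-q[2]).apply((P-[q[0],q[1],0]).reshape(-1,3))-[0,0,.115])
  h=-s*X[:,0]+c*X[:,2];u=c*X[:,0]+s*X[:,2];y=X[:,1]
  def fit(n,m):
    m&=d.ravel()>0
    if m.sum()>15:
      A=np.c_[u[m],y[m]+0,np.ones(m.sum())];A[:,:2]-=A[:,:2].mean(0);k=np.linalg.lstsq(A,h[m],rcond=None)[0];print(f,n,m.sum(),'h',k[2].round(4),'tilt deg',np.degrees(k[:2]).round(1))
  fit('bar',(np.abs(u)<.024)&(np.abs(y+.015)<.02)&(np.abs(h-.012)<.01))
  fit('grip',(np.abs(u)<.011)&(np.abs(y+.06)<.011)&(h>.055))
  fit('handle',(np.abs(u)<.010)&(np.abs(y-(.06 if '5' in f else .1145))<.010)&(h>.05))
E
```

```text
t5 bar 443 h 0.0133 tilt deg [ 0.3 -0. ]
t5 grip 134 h 0.0651 tilt deg [-4.1 -3.8]
t5 handle 673 h 0.6511 tilt deg [-3.9 13.9]
s5 bar 179 h 0.013 tilt deg [ 0.  -0.6]
s5 grip 84 h 0.0646 tilt deg [-1.9  1.2]
s5 handle 58 h 0.061 tilt deg [-0.3 -1.2]
t0 bar 426 h 0.0129 tilt deg [ 0.  -1.7]
t0 handle 122 h 0.0614 tilt deg [-0.6 -0.8]
s0 bar 302 h 0.0124 tilt deg [-0.2 -3.4]
s0 handle 43 h 0.0604 tilt deg [ 0.  -1.1]
```

After removing the 1.1 mm depth bias, the grip top sits at 63.7 mm (64 expected), so the collar is flush. Handing in.

```bash
python3 -c "
from plant import env
print(env.finish_job())"
```

```text
the job is handed in; nothing more can be done
None
```

I slid the bar home against its end stop, put the locking pin through both holes with its collar flush on the bar, and let go of it. The short pin was not touched, and I handed the job in at about 15 s; the hand-in gave no verdict.

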